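# Close a sample carrier and lock its T-bolt

### The job

Close and lock the sample carrier. Push its sliding cover fully home, press the T-headed bolt straight down through the slot in the ledge as far as it goes, then turn its wing handle a quarter turn clockwise (seen from above) so that the T-head lies locked across the underside of the slot. Leave the meter, the beaker and the amber vial where they are.

Things in the scene. Friction and masses are not known exactly. Their poses are not given: they have to be found in the camera images.
- case: The sample carrier, fixed to the worktop: a grey box 160 (x) x 120 (y) x 79 mm high, metal rails on both long sides up to z = 90, amber vials inside. Origin at the centre of its underside; its front (-x end) roughly faces the robot and carries a slotted metal ledge. Place and yaw differ each time. All x, y, z below are in its frame, in mm.
- slot (a point): Centre of the mouth of the slot in the ledge, at (-108, 0, 62) of the case. The slot is 34 mm along y and 11 mm along x, through the 6 mm thick ledge (top at z = 62, free space below). Axes as the case's.
- cover (a joint): Position of the grey sliding cover, m: 0 = fully home (rigid stop), larger = open towards the case's -x (starts 0.03 to 0.06). Stays where left; about 2.5 N moves it. Its top is at z = 85; its 50 mm wide tongue reaches out over the ledge and carries the bolt in a boss 22 mm across (top z = 97). Only when home does the bolt stand over the slot.
- cover_lip (a point): Middle of the top edge of the upturned lip at the front end of the tongue, on its front face, which looks to the case's -x; 24 mm in front of the bolt's axis. The lip is 50 mm long (y), 5 mm thick, rises 14 mm above the tongue to z = 99 and moves with the cover. Push it towards +x to close the cover.
- bolt_drop (a joint): How far the bolt is pressed down, m: 0 = up, 0.020 = fully down (rigid stop). No spring: stays where left; about 3 N moves it. The T-head (30 mm long, 8 mm thick, round in section) stands 3 mm above the ledge at 0 and is wholly below the ledge from 0.017 on. Over the ledge it is stopped at once unless over the slot and in line with it.
- bolt_turn (a joint): Turn of the bolt, rad, positive clockwise seen from above: 0 = T-head and wing handle in line with the slot (along the case's y), 1.57 = crosswise (along its x); stop at 1.6. Starts within 0.06 of 0, close enough to pass the slot. Light friction (0.03 N m), stays where left. Inside the slot the T-head cannot turn; below it, it can.
- wing_top (a point): Centre of the top of the bolt's dark steel wing handle, on the bolt's axis: a bar 48 mm long (along this point's y, parallel to the T-head), 10 mm thick (x), 16 mm high. Its top is at z = 135 with the bolt up and 115 fully down (underside then at 99, level with the top of the lip).
- meter: White hand-held conductivity meter lying on the worktop, 155 x 68 x 28 mm, to the right of the carrier. Origin at the centre of its underside. Leave it alone.
- beaker: Clear beaker with a handle, 73 mm across, 94 mm high, left of the carrier. Origin at the centre of its underside. Leave it alone.
- vial: Brown glass vial with a screw cap, 44 mm across, 76 mm high, standing on the worktop to the right in front. Origin at the centre of its underside. Leave it alone.

How it is judged:
On the way, in this order (a step that is already met when the one before it is completed fails the run):
1. the cover is fully home (within 3 mm) with the bolt still up (value of joint cover below 0.003 m and value of joint bolt_drop below 0.004 m), for 0.1 s.
2. the T-head is through the slot, not yet turned (value of joint bolt_drop above 0.017 m and value of joint bolt_turn below 0.4 rad), for 0.1 s.
At the end, for the whole second after the job is handed in: The cover is home within 4 mm, the bolt is down at least 16.5 mm so that its T-head is below the ledge, and it is turned at least 1.35 rad (77 degrees) clockwise from the slot and at rest (value of joint cover below 0.004 m and value of joint bolt_drop above 0.0165 m and value of joint bolt_turn above 1.35 rad and velocity of joint bolt_turn between -0.05 and 0.05 rad/s); the robot touches nothing.
It fails at once if the meter is moved more than 25 mm (distance of meter from where it was at the start of the episode above 0.025 m).
It fails at once if the beaker is moved more than 25 mm (distance of beaker from where it was at the start of the episode above 0.025 m).
It fails at once if the beaker is tipped over (angle between beaker's own z axis and vertical above 0.5 rad).
It fails at once if the amber vial is moved more than 25 mm (distance of vial from where it was at the start of the episode above 0.025 m).
It also fails if it takes over 45 s, if anything falls off the work surface, if the arm or the gripper's body presses on something with over 40 N, if the wrist force passes 120 N, or if a joint passes its speed limit or range.

### The arm

A 7-joint arm with a two-finger parallel gripper is mounted at the origin on a cart in front of the work surface, level with it; the furniture and walls round the work are solid. World frame = base frame: x ahead of the robot, y to its left, z up, the work surface at z = 0. Lengths are in m, angles in rad, forces in N, time in s.
With the tool pointing down it reaches from about 0.4 to 0.875 m from the base axis. Payload 19.3 kg.
Tool frame: the origin (TCP) lies on the mounting face of the last link; the fingertips stand 173 mm ahead of it and the grasp point (between the pads) lies 155 mm ahead of it; z points along the fingers, y is the line along which they close (so a half turn about z gives the same grasp; the last joint's range is limited). The gripper opens to 85 mm and grips with 20 to 120 N. Pads are 22 mm wide; open, the fingers measure 114 mm over their backs; the gripper's body (76 mm by 85 mm) begins 54 mm behind the grasp point. The pads swing forward as they close: fully open they stand 13 mm farther back than shut.
Start: joints at [1.218, 0.521, -0.036, 1.599, 0.021, 1.021, -0.113], TCP at [0.174, -0.6, 0.405] pointing down, gripper open.
Joint ranges: [-2.91, 2.91], [-0.3, 2.13], [-1.5, 1.42], [0.17, 2.43], [-1.26, 4.41], [0.16, 1.93], [-2.52, 2.52]. Speed limits (rad/s): [1.89, 1.89, 2.39, 2.39, 3.01, 3.01, 3.01].

### API

Orientations are given as [roll, pitch, yaw] about the fixed x, y, z axes, in that order (R = Rz(yaw) Ry(pitch) Rx(roll)).
In Python, from workcell import bot, vision gives the robot as it stands.
- The arm moves only by the shell command python3 -m creep 'ROWS' [FORCE]. ROWS is JSON, a list that holds one entry, the list of rows, each a list of 7 numbers: the opening, from -1 (shut) to 1 (fully open), then the shift along the tool's x, y, z in cm, then the turn, a rotation vector about the tool's x, y, z in rad. In form: [[[grip, tx, ty, tz, rx, ry, rz], ...]]. A call has 1 to 12 rows; each row shifts and turns the commanded pose from where the row before left it, along the tool's axes as they then stand; what a row does not reach is not made up. A row lasts 1/8 s, in which the tool goes at most 62.5 mm and 10.7 degrees, less where a joint would pass 70% of its speed; a pose out of reach is approached as far as the arm can. A call with a gripper value outside its range is refused whole. The fingers move at their own pace and stop on an object; FORCE is the grip in N (left out, the last holds). Time passes only in rows, so rows that do not move let the fingers close. It gives the time, the measured TCP pose, the force, the opening and the grip force at its end, in the units of the state.
- bot.observe(): the state, without advancing time (a new reading comes with each control period).
- vision.grab_frame(name): name is "side" or "top" or "wrist"; returns a dict with "image" (420x560x3 uint8, blue, green, red), "depth" (420x560 float32, m along the optical axis (not along the pixel's ray), 0 where there is no reading), "fovy" (degrees; the focal length in pixels is half the picture's height over the tangent of half this angle, whatever the lens; pixels are square), "cx", "cy" (the principal point, pixels), "k1" (the pictures are not rectified: a ray, as slopes to the right and down, at radius r is drawn at 1 + k1 r^2 times it, then the intrinsics apply), "cam_to_world" (4x4, takes a point from camera to world coordinates); the wrist camera has in their place "tool_from_camera" (4x4, takes a point from camera to tool coordinates, whose origin is the TCP and whose axes are the flange's). Camera axes: x right, y down, z forward; pixel columns grow to the right and rows downward; lengths in m; the calibration is good to about 2 mm. A picture is of the moment at which its call begins: read the wrist's pose just before it.
- bot.job_done(): hands the job in; it is judged then, once.
The state is a dict: "clock": time; "qpos": joint angles; "qd": joint speeds; "joint_efforts": joint torques, N m; "position": TCP position; "tool_rot": TCP orientation; "force": force on the tool from outside, world axes, zero at the start; "moment": the same for the moment, N m; "grip_width": finger opening in m; "finger_force": force on a finger pad.
Only numpy, scipy, OpenCV 4.12 (cv2) and the standard library are available. Lean on these libraries where they do the work, as an engineer would, in place of code of your own. Each camera call takes 0.05 s, during which the arm holds its last target. There are 200 camera calls.

## Working session

There is one attempt and no reset: what is moved stays moved. The work goes in short steps, Python scripts to look and compute and a shell command to move; the robot and the scene stay as the last step left them, time stands still between calls to the robot, and variables do not carry over. Pictures are saved under pics/ and viewed, at most 10 in all, crops included, and the job is handed in when it is done.

```bash
mkdir -p pics; ls; cat > h.py <<'E'
import numpy as np, cv2
from workcell import bot, vision
def rays(f,uv):
    uv=np.atleast_2d(np.array(uv,float)); h=f["image"].shape[0]
    F=h/2/np.tan(np.radians(f["fovy"])/2)
    K=np.array([[F,0,f["cx"]],[0,F,f["cy"]],[0,0,1]])
    p=cv2.undistortPoints(uv[:,None],K,np.array([f["k1"],0,0,0.]))[:,0]
    return np.c_[p,np.ones(len(p))]
def onplane(f,uv,z,T=None):
    T=f["cam_to_world"] if T is None else T
    d=rays(f,uv)@T[:3,:3].T; o=T[:3,3]
    return o+d*((z-o[2])/d[:,2])[:,None]
def bydepth(f,uv,T=None):
    T=f["cam_to_world"] if T is None else T
    uv=np.atleast_2d(uv); r=rays(f,uv)
    z=np.array([f["depth"][int(round(v)),int(round(u))] for u,v in uv])
    return (r*z[:,None])@T[:3,:3].T+T[:3,3]
E
python3 - <<'E'
from h import *
print(bot.observe())
for n in("top","side"):
    f=vision.grab_frame(n); cv2.imwrite(f"pics/{n}0.png",f["image"])
    print({k:v for k,v in f.items() if k not in("image","depth")})
E
```

```text
pics
{'clock': 0.0, 'qpos': array([ 1.21778982,  0.52198126, -0.03632251,  1.60001475,  0.02120834,
        1.02110615, -0.1128241 ]), 'qd': array([ 0.00158135, -0.00045271,  0.00065852, -0.000546  , -0.00063017,
        0.00093099, -0.00027503]), 'joint_efforts': array([-1.32354813e-03, -9.27120566e+01,  1.97945438e+00, -3.69924366e+01,
        1.78342400e-02,  8.45323142e-03, -3.00233216e-05]), 'position': array([ 0.1743397 , -0.60003718,  0.40414368]), 'tool_rot': array([-3.14047206e+00,  9.06047367e-05,  2.82772728e-01]), 'force': array([ 0.12685111, -0.48956854, -0.81345813]), 'moment': array([-0.02273111,  0.01866679,  0.02076706]), 'finger_force': 0.0, 'grip_width': 0.08565100060073086}
{'fovy': 57.288971360426366, 'cx': 282.2508587155615, 'cy': 208.74302219628677, 'k1': -0.0469802608317322, 'cam_to_world': array([[ 0.00706415, -0.99802183,  0.06247019,  0.49154038],
       [-0.9999737 , -0.00694762,  0.00208238, -0.06481035],
       [-0.00164424, -0.06248326, -0.99804466,  1.17848386],
       [ 0.        ,  0.        ,  0.        ,  1.        ]])}
{'fovy': 48.55032589470343, 'cx': 279.65776984463395, 'cy': 209.61605182620104, 'k1': -0.04492021148547569, 'cam_to_world': array([[-0.90742333, -0.13760006,  0.39705053,  0.04097347],
       [-0.41954405,  0.35013812, -0.83748796,  0.99992151],
       [-0.02378414, -0.9265363 , -0.37545278,  0.58928573],
       [ 0.        ,  0.        ,  0.        ,  1.        ]])}
```

View pics/top0.png

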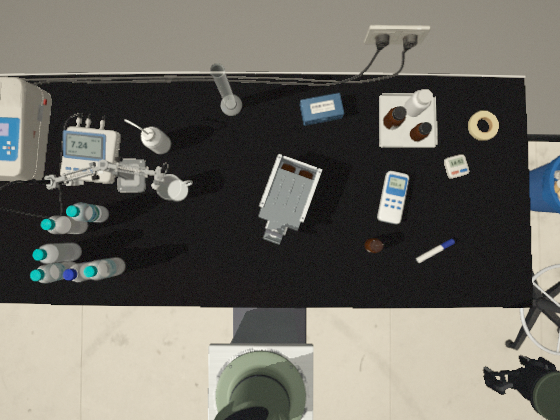

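View pics/side0.png

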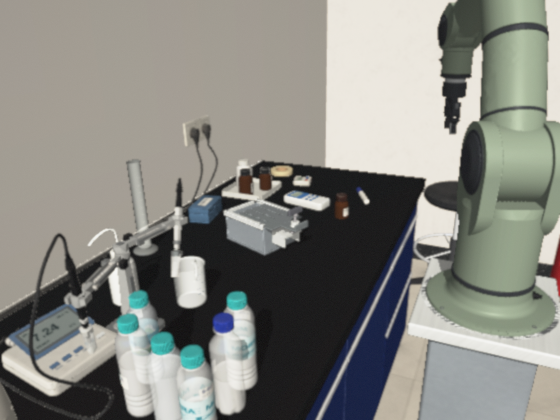

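The top view shows the carrier at about (290,195), its tongue and bolt at (275,232) pointing down-left, the meter at (393,197), the vial at (373,245) and the beaker at (173,187). Next I'll use depth to get a rough pose.

```bash
python3 - <<'E'
from h import *
f=vision.grab_frame("top")
u,v=np.meshgrid(np.arange(240,345),np.arange(140,260)); uv=np.c_[u.ravel(),v.ravel()]
P=bydepth(f,uv); 
for lo,hi in((.04,.2),(.07,.098),(.105,.15)):
    m=(P[:,2]>lo)&(P[:,2]<hi); Q=P[m]
    r=cv2.minAreaRect(Q[:,:2].astype(np.float32)); print(lo,m.sum(),Q.mean(0),r)
    if lo==.105: print(np.round(np.c_[uv[m],Q],3))
im=f["image"][140:260,230:350]
cv2.imwrite("pics/topcrop.png",cv2.resize(im,None,fx=5,fy=5,interpolation=cv2.INTER_CUBIC))
E
```

```text
0.04 3224 [ 0.59356415 -0.07606732  0.08475442] ((0.5833969116210938, -0.07255323231220245), (0.13300158083438873, 0.24286426603794098), 70.45325469970703)
0.07 2884 [ 0.59088545 -0.07517804  0.08630391] ((0.5833969116210938, -0.07255323231220245), (0.13300158083438873, 0.24286426603794098), 70.45325469970703)
0.105 69 [ 0.49167223 -0.04026469  0.13332669] ((0.4917837083339691, -0.03987748920917511), (0.04599399492144585, 0.013499348424375057), 63.865501403808594)
[[ 2.66e+02  2.29e+02  5.02e-01 -1.90e-02  1.37e-01]
 [ 2.67e+02  2.29e+02  5.02e-01 -2.20e-02  1.34e-01]
 [ 2.68e+02  2.29e+02  5.02e-01 -2.40e-02  1.35e-01]
 [ 2.69e+02  2.29e+02  5.02e-01 -2.70e-02  1.33e-01]
 [ 2.66e+02  2.30e+02  4.99e-01 -1.90e-02  1.36e-01]
 [ 2.67e+02  2.30e+02  4.99e-01 -2.20e-02  1.34e-01]
 [ 2.68e+02  2.30e+02  4.99e-01 -2.40e-02  1.34e-01]
 [ 2.69e+02  2.30e+02  4.99e-01 -2.70e-02  1.37e-01]
 [ 2.70e+02  2.30e+02  4.99e-01 -3.00e-02  1.33e-01]
 [ 2.71e+02  2.30e+02  4.99e-01 -3.30e-02  1.38e-01]
 [ 2.73e+02  2.30e+02  4.99e-01 -3.80e-02  1.20e-01]
 [ 2.74e+02  2.30e+02  4.99e-01 -4.00e-02  1.21e
[... 2326 characters left out ...]
 1.32e-01]
 [ 2.76e+02  2.35e+02  4.85e-01 -4.60e-02  1.37e-01]
 [ 2.77e+02  2.35e+02  4.86e-01 -4.90e-02  1.36e-01]
 [ 2.78e+02  2.35e+02  4.86e-01 -5.20e-02  1.33e-01]
 [ 2.79e+02  2.35e+02  4.86e-01 -5.40e-02  1.34e-01]
 [ 2.80e+02  2.35e+02  4.86e-01 -5.70e-02  1.36e-01]
 [ 2.81e+02  2.35e+02  4.86e-01 -6.00e-02  1.33e-01]
 [ 2.82e+02  2.35e+02  4.86e-01 -6.20e-02  1.35e-01]
 [ 2.78e+02  2.36e+02  4.83e-01 -5.20e-02  1.35e-01]
 [ 2.79e+02  2.36e+02  4.83e-01 -5.40e-02  1.36e-01]
 [ 2.80e+02  2.36e+02  4.83e-01 -5.70e-02  1.34e-01]
 [ 2.81e+02  2.36e+02  4.83e-01 -6.00e-02  1.37e-01]
 [ 2.80e+02  2.37e+02  4.80e-01 -5.70e-02  1.32e-01]
 [ 2.81e+02  2.37e+02  4.80e-01 -6.00e-02  1.34e-01]]
```

View pics/topcrop.png

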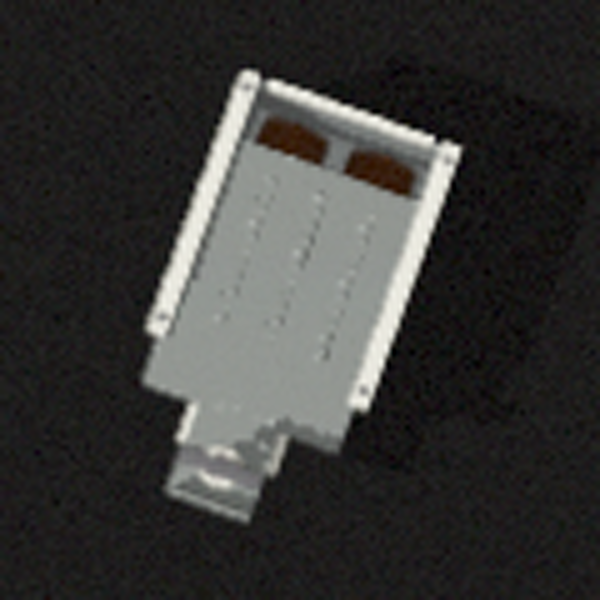

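The crop shows the case's right rail from (245,75) to (155,330) and its left rail from (455,150) to (360,405). The lip is at about (215,505) and the wing is barely visible at (215,465). The case yaw is roughly -20°, and the wing centre is about (0.491, -0.040) at z≈0.135, which matches the given height. I'll move above it for a closer wrist view.

```bash
python3 -m creep '[[[1,3.6,-3.9,0,0,0,0],[1,3.6,-3.9,0,0,0,0],[1,3.6,-3.9,0,0,0,0],[1,3.6,-3.9,0,0,0,0],[1,3.6,-3.9,0,0,0,0],[1,3.6,-3.9,0,0,0,0],[1,3.6,-3.9,0,0,0,0],[1,3.6,-3.9,0,0,0,0],[1,3.6,-3.9,0,0,0,0],[1,3.6,-3.9,0,0,0,0],[1,3.6,-3.9,0,0,0,0],[1,3.6,-3.9,0,0,0,0]]]' && python3 -m creep '[[[1,0,0,0,0,0,-0.158],[1,0,0,0,0,0,-0.158],[1,0,0,0,0,0,-0.158],[1,0,0,0,0,0,-0.158],[1,0,0,0,0,0,-0.158],[1,0,0,0,0,0,-0.158],[1,0,0,0,0,0,0]]]'
cat >> h.py <<'E'
from scipy.spatial.transform import Rotation as Ro
def toolT(s):
    T=np.eye(4); T[:3,:3]=Ro.from_euler("xyz",s["tool_rot"]).as_matrix(); T[:3,3]=s["position"]; return T
def wrist(name):
    T=toolT(bot.observe()); f=vision.grab_frame("wrist"); cv2.imwrite(name,f["image"])
    return f,T@f["tool_from_camera"],T
E
python3 - <<'E'
from h import *
f,C,T=wrist("pics/w1.png"); s=bot.observe()
print(f["tool_from_camera"],f["fovy"],f["k1"]); print(s["qpos"],s["position"],s["tool_rot"])
E
```

```text
clock: 1.65
position: [0.4591, -0.0286, 0.4048]
tool_rot: [3.141, -0.0, 0.283]
force: [0.2, -0.7, 0.4]
grip_width: 0.0854
finger_force: 0.0
clock: 2.52
position: [0.4586, -0.0304, 0.4046]
tool_rot: [-3.141, -0.0, 1.23]
force: [-0.9, -0.2, -0.2]
grip_width: 0.0855
finger_force: 0.0
[[-4.09052577e-04 -9.55142585e-01 -2.96146036e-01  7.56569963e-02]
 [ 9.99999830e-01 -2.67811566e-04 -5.17495618e-04  2.39097763e-04]
 [ 4.14970768e-04 -2.96146197e-01  9.55142533e-01  2.96148701e-02]
 [ 0.00000000e+00  0.00000000e+00  0.00000000e+00  1.00000000e+00]] 65.54910629598825 -0.000762312804538652
[ 0.37186454  0.29432311 -0.52613489  1.99745865  0.1873583   0.896578
 -0.59704786] [ 0.45861686 -0.03038257  0.40462142] [-3.14135353e+00 -7.41094664e-05  1.22697354e+00]
```

View pics/w1.png

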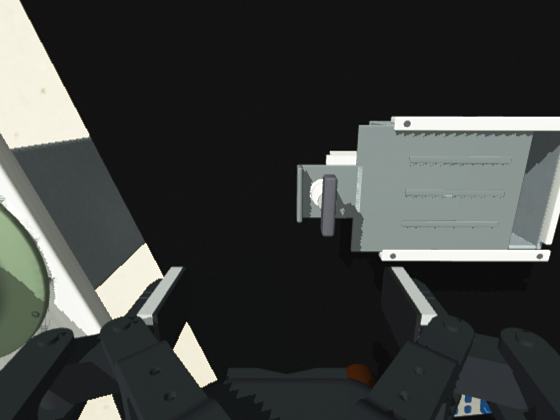

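The wrist view shows the wing at about (328,205), and the lip's left edge near (298,195). The rails lie at rows ~124 and ~256, and the ledge peeks out at (340,157). Next I'll measure the rail lines, the wing top and the lip.

```bash
cat > m.py <<'E'
from h import *
import sys
f,C,T=wrist(sys.argv[1]); im=f["image"]
u,v=np.meshgrid(np.arange(560),np.arange(420)); uv=np.c_[u.ravel(),v.ravel()]
P=bydepth(f,uv,C); d=f["depth"].ravel()>0.1
g=im.min(2).ravel()
reg=(uv[:,0]>285)&(uv[:,1]<280)&d
L=[]
for i,c in enumerate(("A","B")):
    m=reg&(g>190)&(abs(P[:,2]-.09)<.006)
    # split by lateral coordinate along approximate case y
    a=np.radians(-19.6); lat=P[:,:2]@np.array([-np.sin(a),np.cos(a)]); 
    mid=(lat[m].max()+lat[m].min())/2
    mm=m&((lat>mid+.045) if i==0 else (lat<mid-.045))
    Q=onplane(f,uv[mm],.09,C)[:,:2]
    r=cv2.minAreaRect(Q.astype(np.float32)); vx,vy,x,y=cv2.fitLine(Q.astype(np.float32),cv2.DIST_L2,0,.01,.01).ravel()
    print(c,mm.sum(),r,"yaw",np.degrees(np.arctan(vy/vx))); L.append((np.arctan(vy/vx),r))
yaw=np.mean([l[0] for l in L]); ex=np.array([np.cos(yaw),np.sin(yaw)]); ey=np.array([-ex[1],ex[0]])
mid=np.mean([np.dot(l[1][0],ey) for l in L])
print("case yaw",np.degrees(yaw),"centre line lat",mid,"sep",(np.dot(L[0][1][0],ey)-np.dot(L[1][1][0],ey)))
m=reg&(P[:,2]>.12 if len(sys.argv)<3 else P[:,2]>float(sys.argv[2]))&(P[:,2]<.15); wz=np.median(P[m,2])
Q=onplane(f,uv[m],wz,C)[:,:2]; r=cv2.minAreaRect(Q.astype(np.float32)); w=np.array(r[0])
print("wing z",wz,r,"along",w@ex,"lat",w@ey-mid)
m=reg&(abs(P[:,2]-.099)<.005); al=P[:,:2]@ex-w@ex; la=P[:,:2]@ey-mid
mm=m&(al<-.015)&(al>-.04)&(abs(la)<.04)
print("lip rel wing",al[mm].min() if mm.any() else None,al[mm].max() if mm.any() else None,la[mm].min(),la[mm].max(),np.median(P[mm,2]))
tcp=T[:3,3]; e=np.r_[w,0]-tcp; t=T[:3,:3].T@e
print("tool shift to wing cm",t*100,"tool yaw-(case+90) deg",np.degrees(bot.observe()["tool_rot"][2]-yaw)-90,"ex in tool",T[:3,:3].T@np.r_[ex,0])
c=reg&(P[:,2]>.08)&(g>190); print("rail ends along",((P[c,:2]@ex).min()-w@ex),((P[c,:2]@ex).max()-w@ex))
E
python3 m.py pics/w2.png
```

```text
A 2277 ((0.6310031414031982, -0.024538392201066017), (0.010639979504048824, 0.14287826418876648), 70.29180145263672) yaw -19.823336
B 1767 ((0.6012365221977234, -0.13707716763019562), (0.021723955869674683, 0.16192762553691864), 70.28717803955078) yaw -19.427052
case yaw -19.625193 centre line lat 0.1308199336698263 sep 0.11599897028567463
wing z 0.13560478828808747 ((0.4892546832561493, -0.03695744276046753), (0.048922643065452576, 0.013762101531028748), 71.91532897949219) along 0.47324654605982097 lat -0.001306599574666556
lip rel wing -0.022023524147150864 -0.017217791429958773 -0.026998568626941694 0.02217627507045561 0.09962523091456557
tool shift to wing cm [ 0.41076115  3.11577481 40.46142821] tool yaw-(case+90) deg -0.09441632137280465 ex in tool [ 1.29851661e-03  9.99999127e-01 -2.39024707e-04]
rail ends along -0.009724588031798154 0.22014074724389254
```

All checks agree: the wing is at z≈0.135, the lip is at z≈0.099, and the tool is lined up with the case to within 0.1°. The cover is about 32 mm open. I'll move over the wing, descend and grip.

```bash
python3 -m creep '[[[1,0.5,3.1,0,0,0,0],[1,0,0,4,0,0,0],[1,0,0,4,0,0,0],[1,0,0,3,0,0,0],[1,0,0,0,0,0,0]]]' && python3 -m creep '[[[-1,0,0,0,0,0,0],[-1,0,0,0,0,0,0],[-1,0,0,0,0,0,0],[-1,0,0,0,0,0,0],[-1,0,0,0,0,0,0],[-1,0,0,0,0,0,0],[-1,0,0,0,0,0,0],[-1,0,0,0,0,0,0]]]' 40
```

```text
clock: 3.25
position: [0.4891, -0.0357, 0.2933]
tool_rot: [-3.138, 0.001, 1.229]
force: [-0.0, 0.1, -0.1]
grip_width: 0.0856
finger_force: 0.0
clock: 4.25
position: [0.4897, -0.0359, 0.2947]
tool_rot: [3.141, -0.0, 1.231]
force: [2.1, -0.6, 3.1]
grip_width: 0.0085
finger_force: 42.8
```

It's gripped. Now I'll slide the cover home along tool +y.

```bash
python3 -m creep '[[[-1,0,0.5,0,0,0,0],[-1,0,0.5,0,0,0,0],[-1,0,0.5,0,0,0,0],[-1,0,0.5,0,0,0,0],[-1,0,0.4,0,0,0,0],[-1,0,0.4,0,0,0,0],[-1,0,0,0,0,0,0]]]' && python3 -m creep '[[[-1,0,0.2,0,0,0,0],[-1,0,0.2,0,0,0,0],[-1,0,0,0,0,0,0]]]'
```

```text
clock: 5.12
position: [0.5163, -0.0454, 0.2946]
tool_rot: [3.141, -0.0, 1.231]
force: [1.8, -0.8, -4.4]
grip_width: 0.0087
finger_force: 42.0
clock: 5.5
position: [0.5198, -0.0466, 0.2946]
tool_rot: [-3.142, 0.0, 1.231]
force: [-1.3, -0.4, -3.7]
grip_width: 0.0087
finger_force: 42.1
```

```bash
python3 -m creep '[[[-1,0,0.2,0,0,0,0],[-1,0,0.2,0,0,0,0],[-1,0,0,0,0,0,0]]]'; python3 -m creep '[[[-1,0,0.2,0,0,0,0],[-1,0,0.2,0,0,0,0],[-1,0,0,0,0,0,0]]]'
```

```text
clock: 5.88
position: [0.5215, -0.047, 0.2938]
tool_rot: [-3.135, 0.002, 1.232]
force: [-19.0, 8.0, 0.9]
grip_width: 0.0088
finger_force: 42.7
clock: 6.25
position: [0.5233, -0.0474, 0.2927]
tool_rot: [-3.129, 0.003, 1.232]
force: [-35.6, 15.9, 1.6]
grip_width: 0.0088
finger_force: 42.9
```

The stop is reached at about 33 mm. I'll relieve the side load, then press down 20 mm.

```bash
python3 -m creep '[[[-1,0,-0.3,0,0,0,0],[-1,0,-0.35,0,0,0,0],[-1,0,0,0,0,0,0],[-1,0,0,0,0,0,0]]]'; python3 -m creep '[[[-1,0,0,0.3,0,0,0],[-1,0,0,0.3,0,0,0],[-1,0,0,0.3,0,0,0],[-1,0,0,0.3,0,0,0],[-1,0,0,0,0,0,0]]]'
```

```text
clock: 6.75
position: [0.5204, -0.0468, 0.2943]
tool_rot: [-3.139, 0.001, 1.231]
force: [-8.5, 3.0, -1.5]
grip_width: 0.0086
finger_force: 42.6
clock: 7.38
position: [0.5204, -0.0468, 0.2822]
tool_rot: [-3.139, 0.001, 1.231]
force: [-7.8, 2.5, -2.8]
grip_width: 0.0084
finger_force: 42.3
```

```bash
python3 -m creep '[[[-1,0,0,0.3,0,0,0],[-1,0,0,0.3,0,0,0],[-1,0,0,0.2,0,0,0],[-1,0,0,0.2,0,0,0],[-1,0,0,0.2,0,0,0],[-1,0,0,0,0,0,0]]]'; python3 m.py pics/w3.png 0.108
```

```text
clock: 8.12
position: [0.5207, -0.0463, 0.2731]
tool_rot: [3.141, 0.001, 1.231]
force: [-27.3, 4.7, 62.0]
grip_width: 0.0087
finger_force: 53.3Traceback (most recent call last):
  File "m.py", line 15, in <module>
    Q=onplane(f,uv[mm],.09,C)[:,:2]
      ~~~~~~~^^^^^^^^^^^^^^^^
  File "h.py", line 11, in onplane
    d=rays(f,uv)@T[:3,:3].T; o=T[:3,3]
      ~~~~^^^^^^
  File "h.py", line 7, in rays
    p=cv2.undistortPoints(uv[:,None],K,np.array([f["k1"],0,0,0.]))[:,0]
      ~~~~~~~~~~~~~~~~~~~^^^^^^^^^^^^^^^^^^^^^^^^^^^^^^^^^^^^^^^^^
cv2.error: OpenCV(4.12.0) /io/opencv/modules/calib3d/src/undistort.dispatch.cpp:347: error: (-215:Assertion failed) CV_IS_MAT(_src) && CV_IS_MAT(_dst) && (_src->rows == 1 || _src->cols == 1) && (_dst->rows == 1 || _dst->cols == 1) && _src->cols + _src->rows - 1 == _dst->rows + _dst->cols - 1 && (CV_MAT_TYPE(_src->type) == CV_32FC2 || CV_MAT_TYPE(_src->type) == CV_64FC2) && (CV_MAT_TYPE(_dst->type) == CV_32FC2 || CV_MAT_TYPE(_dst->type) == CV_64FC2) in function 'cvUndistortPointsInternal'
```

```bash
python3 -m creep '[[[-1,0,0,-0.25,0,0,0],[-1,0,0,0,0,0,0],[-1,0,0,0,0,0,0]]]'; python3 -c "
from h import *
f,C,T=wrist('pics/w4.png')
f=vision.grab_frame('side'); cv2.imwrite('pics/s4.png',cv2.resize(f['image'][170:270,200:340],None,fx=5,fy=5,interpolation=cv2.INTER_CUBIC))"
```

```text
clock: 8.55
position: [0.5206, -0.0465, 0.2737]
tool_rot: [-3.14, 0.0, 1.231]
force: [-13.5, 5.2, 17.4]
grip_width: 0.009
finger_force: 47.3
```

View pics/w4.png

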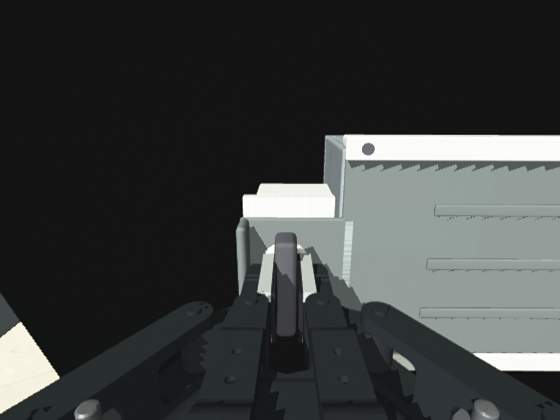

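View pics/s4.png

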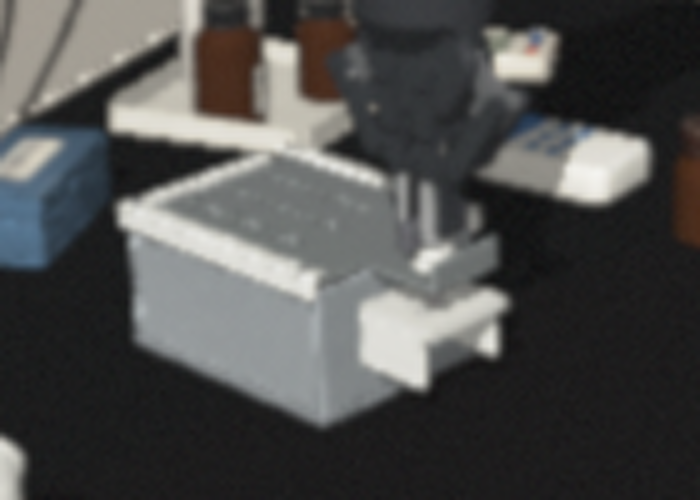

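The wrist view shows the wing at (287,285) held between the pads, down close to the tongue. The side crop shows the cover home over the ledge. I'll relieve the load and start turning clockwise (+rz, since tool z points down).

```bash
python3 -m creep '[[[-1,0,-0.25,-0.1,0,0,0],[-1,0,0,0,0,0,0],[-1,0,0,0,0,0,0.12],[-1,0,0,0,0,0,0.12],[-1,0,0,0,0,0,0.12],[-1,0,0,0,0,0,0]]]'
```

```text
clock: 9.4
position: [0.5193, -0.0463, 0.2745]
tool_rot: [3.14, -0.0, 0.871]
force: [1.6, -2.1, 1.3]
grip_width: 0.0091
finger_force: 45.2
```

```bash
python3 -m creep '[[[-1,0,0,0,0,0,0.15],[-1,0,0,0,0,0,0.15],[-1,0,0,0,0,0,0.15],[-1,0,0,0,0,0,0.15],[-1,0,0,0,0,0,0.15],[-1,0,0,0,0,0,0.15],[-1,0,0,0,0,0,0.15],[-1,0,0,0,0,0,0.15],[-1,0,0,0,0,0,0]]]'; python3 -c "
from h import *
s=bot.observe();print(s['moment'],s['qpos'])"
```

```text
clock: 10.52
position: [0.5193, -0.0486, 0.2744]
tool_rot: [3.139, -0.003, -0.33]
force: [4.8, -19.1, -2.0]
grip_width: 0.0087
finger_force: 44.8
[-4.2252603  -1.19759553 -0.01776404] [-0.01733564  0.54682795 -0.0053472   1.9804341   0.01037408  0.61264828
 -1.93158222]
```

```bash
python3 -m creep '[[[-1,0,0.2,0,0,0,0],[-1,0,0,0,0,0,0],[-1,0,0,0,0,0,0]]]' && python3 -m creep '[[[1,0,0,0,0,0,0],[1,0,0,0,0,0,0],[1,0,0,0,0,0,0],[1,0,0,0,0,0,0],[1,0,0,0,0,0,0],[1,0,0,0,0,0,0],[1,0,0,0,0,0,0]]]' && python3 -m creep '[[[1,0,0,-4,0,0,0],[1,0,0,-4,0,0,0],[1,0,0,-4,0,0,0],[1,-3,0,0,0,0,0],[1,-3,0,0,0,0,0],[1,0,0,0,0,0,0]]]'; python3 -c "
from h import *
f,C,T=wrist('pics/w5.png')"
```

```text
clock: 10.9
position: [0.519, -0.0493, 0.2745]
tool_rot: [3.141, -0.003, -0.327]
force: [7.7, -9.9, -3.6]
grip_width: 0.0085
finger_force: 44.5
clock: 11.78
position: [0.5181, -0.0481, 0.2742]
tool_rot: [3.142, 0.0, -0.329]
force: [-0.0, -0.4, 0.1]
grip_width: 0.0857
finger_force: 0.0
clock: 12.52
position: [0.46, -0.0283, 0.3945]
tool_rot: [-3.142, 0.0, -0.328]
force: [0.8, -0.7, 0.2]
grip_width: 0.0852
finger_force: 0.0
```

View pics/w5.png

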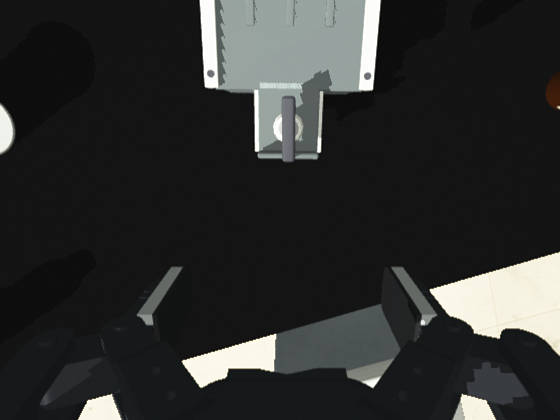

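The wing now lies along the case's x, from (288,97) to (288,160), and the cover looks home. I'll check height, angle and position numerically.

```bash
python3 - <<'E'
from h import *
f,C,T=wrist('pics/w6.png')
yaw=np.radians(-19.63); ex=np.array([np.cos(yaw),np.sin(yaw)]); ey=np.array([-ex[1],ex[0]])
u,v=np.meshgrid(np.arange(200,380),np.arange(0,180)); uv=np.c_[u.ravel(),v.ravel()]
P=bydepth(f,uv,C); g=f["image"].min(2)[uv[:,1],uv[:,0]]
m=(P[:,2]>.108)&(P[:,2]<.15); Q=P[m]; r=cv2.minAreaRect(Q[:,:2].astype(np.float32)); w=np.array(r[0])
vx,vy,*_=cv2.fitLine(Q[:,:2].astype(np.float32),cv2.DIST_L2,0,.01,.01).ravel()
print("wing z",np.median(Q[:,2]),r,"angle off case x deg",np.degrees(np.arctan(vy/vx)-yaw),"along",w@ex,"lat",w@ey)
al=P[:,:2]@ex; la=P[:,:2]@ey-.1308
L=(abs(P[:,2]-.099)<.004)&(al<w@ex-.01)&(abs(la)<.03)&(abs(la)>.008); print("lip along",al[L].min(),al[L].max())
R=(abs(P[:,2]-.09)<.006)&(g>190)&(abs(la)>.045); print("rail front",al[R].min())
E
```

```text
wing z 0.1165493326643193 ((0.5170691013336182, -0.049040429294109344), (0.009607883170247078, 0.04744298756122589), 70.83808135986328) angle off case x deg 0.3975225992268311 along 0.5034927911027451 lat 0.12751638548387995
lip along 0.47936873358237797 0.48437042751032605
rail front 0.5332657855839289
```

The wing top is at the fully-down height and within 0.4° of crosswise. The cover position is only known to about 2 mm, so I'll nudge the lip gently with closed fingers to make sure it's fully home.

```bash
python3 -m creep '[[[-1,0,0,0,0,0,0],[-1,0,0,0,0,0,0],[-1,0,0,0,0,0,0],[-1,0,0,0,0,0,0],[-1,0,0,0,0,0,0],[-1,0,0,0,0,0,0],[-1,0,0,5,0,0,0],[-1,0,0,5,0,0,0],[-1,0,0,3,0,0,0],[-1,0,0,0,0,0,0]]]' && python3 -m creep '[[[-1,0.8,0,0,0,0,0],[-1,0.6,0,0,0,0,0],[-1,0.4,0,0,0,0,0],[-1,0.3,0,0,0,0,0],[-1,0,0,0,0,0,0]]]' && python3 -m creep '[[[-1,0.2,0,0,0,0,0],[-1,0.2,0,0,0,0,0],[-1,0,0,0,0,0,0]]]'
```

```text
clock: 13.88
position: [0.4609, -0.0287, 0.2628]
tool_rot: [3.14, 0.003, -0.329]
force: [-0.3, 0.2, 0.8]
grip_width: -0.0001
finger_force: 0.0
clock: 14.5
position: [0.4814, -0.0356, 0.2643]
tool_rot: [-3.141, -0.0, -0.329]
force: [0.9, 0.3, -0.5]
grip_width: -0.0
finger_force: 0.0
clock: 14.88
position: [0.485, -0.0368, 0.2642]
tool_rot: [3.142, 0.0, -0.329]
force: [-0.7, -0.6, 0.7]
grip_width: 0.0002
finger_force: 0.4
```

```bash
python3 -m creep '[[[-1,0.15,0,0,0,0,0],[-1,0.15,0,0,0,0,0],[-1,0,0,0,0,0,0]]]' && python3 -m creep '[[[-1,0.15,0,0,0,0,0],[-1,0.15,0,0,0,0,0],[-1,0,0,0,0,0,0]]]'
```

```text
clock: 15.25
position: [0.4867, -0.0373, 0.2639]
tool_rot: [3.141, 0.004, -0.329]
force: [-12.5, 4.7, 7.2]
grip_width: -0.0001
finger_force: 6.3
clock: 15.62
position: [0.4878, -0.0376, 0.2635]
tool_rot: [3.14, 0.009, -0.328]
force: [-27.2, 11.2, 19.4]
grip_width: 0.0003
finger_force: 15.1
```

The push met a rigid stop, so the cover is home. I'll back off and recheck.

```bash
python3 -m creep '[[[-1,-2,0,0,0,0,0],[-1,-2,0,0,0,0,0],[-1,0,0,-4,0,0,0],[-1,0,0,-4,0,0,0],[-1,0,0,-4,0,0,0],[-1,0,0,0,0,0,0],[-1,0,0,0,0,0,0]]]'; python3 - <<'E'
from h import *
f,C,T=wrist('pics/w7.png')
yaw=np.radians(-19.63); ex=np.array([np.cos(yaw),np.sin(yaw)])
u,v=np.meshgrid(np.arange(180,400),np.arange(0,200)); uv=np.c_[u.ravel(),v.ravel()]
P=bydepth(f,uv,C); m=(P[:,2]>.108)&(P[:,2]<.15); Q=P[m]
r=cv2.minAreaRect(Q[:,:2].astype(np.float32)); vx,vy,*_=cv2.fitLine(Q[:,:2].astype(np.float32),cv2.DIST_L2,0,.01,.01).ravel()
print(np.median(Q[:,2]),r,np.degrees(np.arctan(vy/vx)-yaw),np.array(r[0])@ex,bot.observe()["force"])
if abs(np.degrees(np.arctan(vy/vx)-yaw))<6 and np.median(Q[:,2])<.118: print(bot.job_done())
E
```

```text
clock: 16.5
position: [0.4527, -0.0258, 0.3839]
tool_rot: [3.142, -0.0, -0.329]
force: [0.1, 0.0, -0.6]
grip_width: 0.0001
finger_force: 0.0
0.11580882202447412 ((0.5190353989601135, -0.04960593581199646), (0.009965045377612114, 0.047089386731386185), 71.55331420898438) 1.4163716724338782 0.5055347897827023 [ 0.20623241 -0.25776201 -0.72549426]
the job is handed in; nothing more can be done
None
```

The job is handed in at about 16.5 s: the cover is home against its stop, the bolt is down about 19–20 mm, its wing is within about 1.5° of crosswise, and the meter, beaker and vial were not approached; no verdict was returned.

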